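Knock the jammed strainer insert out of the citrus press

TASK

The steel strainer insert is jammed in the pocket of the citrus press. Draw the press's knockout handle straight up until it bears firmly on its sprung stop (feel for it and do not force it), keep it there a moment, let the handle back down, then lift the insert out and stand it upright in the bowl of the terracotta spoon rest. Leave everything else where it is.

Things in the scene. Friction and masses are not known exactly. Their poses are not given: they have to be found in the camera images.
- press: Aluminium citrus press screwed to the table. Origin on the table under the pocket's axis, z up. The T handle stands on its -x side; a 128 mm high column with the folded-back cone stands on its +x side, from 55 mm off the axis. An 80 mm wide round bowl on two pillars has the pocket: 51 mm bore, floor 70 mm and rim 110 mm above the origin, 22 mm hole in the floor.
- pocket_rim (a point): Centre of the pocket's mouth, on its axis at rim height (110 mm). Axes as the press. Two spring clips in the rim (+y and -y sides, level with it) pinch the insert and hold it at whatever height it is pushed to; it drags steadily with some 4 to 9 N as it slides, under the rod and when pulled out.
- knockout: Steel yoke, 0.27 kg, slides up 42 mm at most, sinks back when let go. Origin at the press origin when down. Its 14 mm rod meets the insert after 4 mm of lift, then pushes it up. Its tab meets the sprung stop after 16 to 31 mm of lift, set anew each time and not measured: feel it. The stop gives 4 N per mm on top of the drag. Firm: 5 N or more on the stop for 0.3 s; forced: over 16 N.
- handle (a point): Centre of the T handle's bar (part of the knockout yoke): 60 mm long along the press's y, 14 mm wide in x, 14 mm high; 110 mm from the pocket axis in the press's -x direction; 95 mm above the table when down. 63 mm of free space between the bar and the bowl; free below the bar beside its 10 x 14 mm upright.
- stop_post: Steel post, 10 mm thick and 80 mm high, origin at its foot on the press's base plate at (-58, 62, 8) mm in the press frame. It carries the clamped block with the sprung rubber pad (the stop) that overhangs the yoke's tab; the block's height on the post is not measured.
- insert_center (a point): Centre of the stuck insert, half-way up: a closed steel cylinder 46 mm in diameter, 40 mm high, about 0.15 kg, small dark holes on its top, z its upward axis. At the start its top is flush with the rim; once the knockout has met its stop it stands 12 mm or more proud, and stays so, to be gripped by its sides just above the rim.
- rest_floor (a point): Centre of the inner floor of the terracotta spoon rest, 6 mm above the table: a round dish 116 mm across, inner floor about 98 mm across, rim 16 mm high, a short flat tongue on its +x side. Loose, 0.5 kg. It stands to the left or right of the press.
- tin: Bystander: closed stainless tin, 90 mm in diameter, 100 mm high, on the other side of the press from the spoon rest. Origin under its centre.
- jug: Bystander: glass jug with a side handle, 90 mm wide, 120 mm high, behind to the right. Origin under its centre.
- mill: Bystander: wooden pepper mill, 56 mm wide, 130 mm high, behind to the left. Origin under its centre.
- mug: Bystander: white mug, 80 mm wide, 90 mm high, behind to the left. Origin under its centre.
- clip_stand: Bystander: spring clip stand, 60 mm wooden foot with a 115 mm upright clip, behind the press to the right. Origin under its centre.
- spoon: Bystander: wooden spoon lying flat in front of the press, nearer the robot.
Not all that is in view belongs to the job. What is meant by the part that bears rest_floor is not blue, and is the larger of those in its own colour. What is shaped like the part that bears insert_center but red is not meant.

How it is judged:
By the outcome, as a careful person would: the job done as asked, in the order asked, and still so for the second after the job is handed in, with the robot touching nothing.
It also fails if it takes over 64 s, if anything falls off the work surface, if the arm or the gripper's body presses on something with over 40 N, if the wrist force passes 120 N, or if a joint passes its speed limit or range.

ROBOT

A 7-joint arm with a two-finger parallel gripper is mounted at the origin on the work surface. World frame = base frame: x ahead of the robot, y to its left, z up, the work surface at z = 0. Lengths are in m, angles in rad, forces in N, time in s.
With the tool pointing down it reaches from about 0.4 to 0.85 m from the base axis. Payload 4.5 kg.
Tool frame: the origin (TCP) lies midway between the tips of the shut fingers; the grasp point (between the pads) lies 19 mm behind it; x points along the fingers, y is the direction in which the jaws open and shut, and the axes are right-handed (so a half turn about x gives the same grasp; the last joint's range is limited). The gripper opens to 88 mm and grips with 3 to 60 N. Pads are 18 mm wide; open, the fingers measure 123 mm over their backs; the gripper's body (75 mm by 187 mm) begins 45 mm behind the grasp point.
Start: joints at [-1.188, 0.689, -0.195, 1.565, 0.157, 0.902, -0.215], TCP at [0.214, 0.587, 0.239] pointing down, gripper open.
Joint ranges: [-3.01, 3.01], [-0.46, 2.08], [-1.47, 1.51], [0.13, 2.56], [-1, 4.14], [0.04, 2.09], [-2.66, 2.66]. Speed limits (rad/s): [2.57, 2.57, 3.14, 3.14, 3.14, 3.14, 3.14].

INTERFACE

Orientations are given as a unit quaternion [x, y, z, w].
In Python, from plant import r gives the robot as it stands.
- The arm moves only by the tool arm_command, never from a script. Its argument "plan" is a list of rows, each a list of 5 numbers: the finger opening in m, from 0 to 0.0881, then the shift along the tool's x, y, z in m, then the turn about the tool's x in rad. In form: [[grip, dx, dy, dz, roll], ...]. A call has 1 to 12 rows; each row shifts and turns the commanded pose from where the row before left it, along the tool's axes as they then stand; what a row does not reach is not made up. A row lasts 1/8 s, in which the tool goes at most 62.5 mm and 10.7 degrees, less where a joint would pass 70% of its speed; a pose out of reach is approached as far as the arm can. A call is refused whole if a number of a shift passes 0.0625 or a number of a turn 0.188, either way. A call with a gripper value outside its range is refused whole. The fingers move at their own pace and stop on an object; "force" is the grip in N (left out, the last holds). Time passes only in rows, so rows that do not move let the fingers close. It gives the time, the measured TCP pose, the force and the opening at its end, in the units of the state.
- r.get_state(): the state, without advancing time (a new reading comes with each control period).
- r.snapshot(name): name is "scene" or "side" or "wrist"; returns (picture, depth): 480x640x3 uint8, red, green, blue; 480x640 float32, m along the optical axis (not along the pixel's ray), 0 where there is no reading.
- r.calibration(name): a dict with "fx", "fy", "cx", "cy" (pixels), "eye" and "orientation" of the camera in the world; the wrist camera has in their place "mount" (4x4, takes a point from camera to tool coordinates, whose origin is the TCP and whose axes are the tool frame's). Camera axes: x right, y down, z forward; pixel columns grow to the right and rows downward; lengths in m; the calibration is good to about 2 mm. The wrist camera is an equidistant fisheye: a pixel r from the principal point sees the ray r / f radians off the axis. A picture is of the moment at which its call begins: read the wrist's pose just before it. calibration takes no time and is no camera call.
- r.finish_job(): hands the job in, once; it reports no verdict.
The state is a dict: "clock": time; "q": joint angles; "qd": joint speeds; "joint_torque": joint torques, N m; "tool_pos": TCP position; "eef_rot": TCP orientation; "contact_force": force on the tool from outside, world axes, zero at the start; "moment": the same for the moment, N m; "opening": opening from 0.0 (shut) to 1.0 (fully open).
Only numpy, scipy, OpenCV 4.12 (cv2) and the standard library are available. Lean on these libraries where they do the work, as an engineer would, in place of code of your own. Each camera call takes 0.05 s, during which the arm holds its last target.

## Working session

There is one attempt and no reset: what is moved stays moved. The work goes in short steps, Python scripts to look and compute and a tool call to move; the robot and the scene stay as the last step left them, time stands still between calls to the robot, and variables do not carry over. Pictures are saved under pics/ and viewed, and the job is handed in when it is done.

Besides the shell and the picture viewer there is one more tool, called after "Emit:" by a JSON object that holds its "op" and its "data". arm_command: Moves the arm, as the interface text tells. Its arguments: {"type":"object","properties":{"plan":{"type":"array","items":{"type":"array","items":{"type":"number"}}},"force":{"type":"number"}},"required":["plan"]}

```bash
ls; mkdir -p pics; python3 - <<'E'
from plant import r
import cv2,numpy as np
for n in ("scene","side"):
    p,d=r.snapshot(n); cv2.imwrite(f"pics/{n}0.png",p[:,:,::-1]); np.savez(f"pics/{n}0.npz",p=p,d=d)
    print(n,r.calibration(n),(d>0).mean())
s=r.get_state();print(s)
print(r.calibration("wrist"))
E
```

```text
pics
scene {'fx': 444.3468389213463, 'fy': 444.3468389213463, 'cx': 315.1589967635308, 'cy': 244.52434177631352, 'eye': array([1.21292254, 0.29559674, 0.83480446]), 'orientation': array([ 0.49962908,  0.77602302, -0.32713549, -0.20283349])} 0.9961002604166667
side {'fx': 514.4517841193657, 'fy': 514.4517841193657, 'cx': 321.76271987496943, 'cy': 240.92440619013558, 'eye': array([0.24933589, 0.55455485, 0.89084551]), 'orientation': array([-0.21345117,  0.92044558, -0.31871884,  0.07507887])} 0.9960611979166667
{'clock': 0.1, 'q': array([-1.18818883,  0.68990844, -0.19451047,  1.5661851 ,  0.15729847,
        0.90250354, -0.2150988 ]), 'qd': array([-0.0001657 , -0.00046206, -0.00128104, -0.00246788, -0.00090091,
       -0.00035776, -0.00024059]), 'joint_torque': array([-2.02173185e-03, -5.28501177e+01, -1.27143111e+00, -1.53837544e+01,
       -5.27178403e-02,  1.89789600e-03,  3.78443747e-05]), 'tool_pos': array([0.21347005, 0.58683727, 0.23799943]), 'eef_rot': array([ 0.12210801,  0.69644064, -0.12324417,  0.69632675]), 'contact_force': array([ 0.08233529,  0.09808781, -0.17392046]), 'moment': array([ 0.00925607, -0.01761274,  0.01795256]), 'opening': 1.0008945981018857}
{'fx': 371.64829954431775, 'fy': 371.64829954431775, 'cx': 319.28760503767313, 'cy': 244.4262822466692, 'mount': array([[-1.50711038e-03, -2.71303730e-01,  9.62492605e-01,
        -1.47054293e-01],
       [ 9.99998835e-01, -1.76669610e-04,  1.51604022e-03,
         3.71539943e-04],
       [-2.41264174e-04,  9.62493769e-01,  2.71303680e-01,
        -7.01639556e-02],
       [ 0.00000000e+00,  0.00000000e+00,  0.00000000e+00,
         1.00000000e+00]])}
```

View pics/scene0.png

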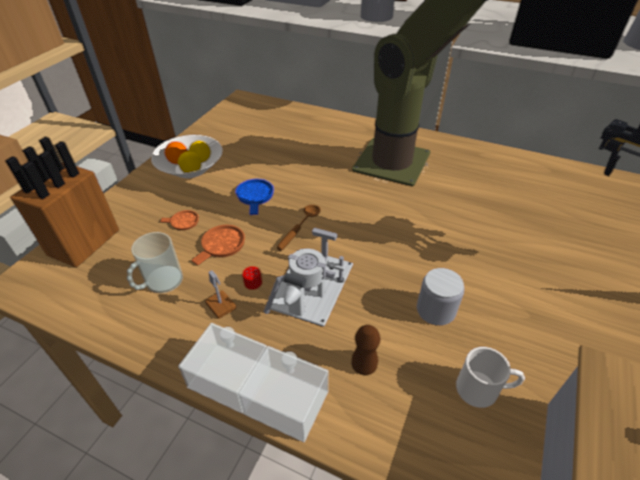

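View pics/side0.png

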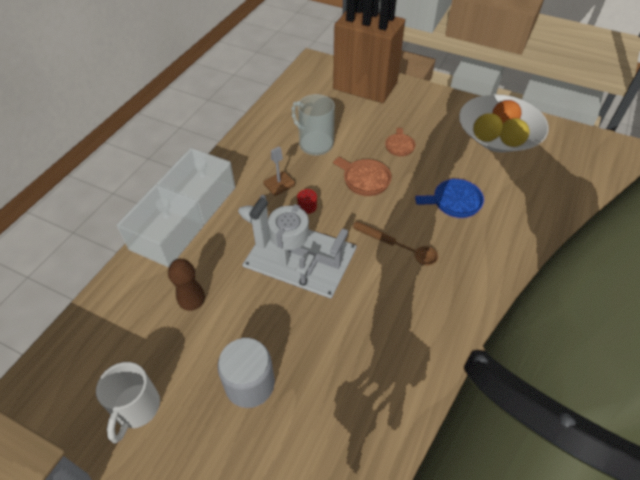

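Scene view: the press is at about (308,275), with its T handle at (324,236). Spoon-rest candidates are the large terracotta dish at (222,240), a small terracotta one at (183,219) and a blue one at (255,192). The larger terracotta dish fits (not blue, larger of its colour). The red cylinder at (252,278) is the decoy insert. I'll measure and confirm with a crop.

```bash
cat > h.py <<'E'
import numpy as np,cv2
from scipy.spatial.transform import Rotation as R
def load(n,k=0):
    z=np.load(f"pics/{n}{k}.npz");return z['p'],z['d']
def cloud(cal,d):
    v,u=np.mgrid[0:480,0:640]
    c=np.stack([(u-cal['cx'])/cal['fx']*d,(v-cal['cy'])/cal['fy']*d,d],-1)
    return c@R.from_quat(cal['orientation']).as_matrix().T+cal['eye']
def ray(cal,u,v,z):
    M=R.from_quat(cal['orientation']).as_matrix()
    k=M@np.array([(u-cal['cx'])/cal['fx'],(v-cal['cy'])/cal['fy'],1]);return cal['eye']+k*(z-cal['eye'][2])/k[2]
def proj(cal,P):
    M=R.from_quat(cal['orientation']).as_matrix();c=(np.atleast_2d(P)-cal['eye'])@M
    return np.c_[c[:,0]/c[:,2]*cal['fx']+cal['cx'],c[:,1]/c[:,2]*cal['fy']+cal['cy']]
E
python3 - <<'E'
from plant import r
from h import *
for n,roi in (("scene",(150,180,370,330)),("side",(210,110,500,300))):
    p,d=load(n);cal=r.calibration(n);C=cloud(cal,d)
    z=C[...,2]; print(n,"table z",np.median(z[(abs(C[...,0]-.45)<.1)&(abs(C[...,1]-.0)<.15)]))
    hsv=cv2.cvtColor(p,cv2.COLOR_RGB2HSV).astype(int)
    H,S,V=hsv[...,0],hsv[...,1],hsv[...,2]
    x0,y0,x1,y1=roi
    cv2.imwrite(f"pics/{n}_crop.png",cv2.resize(p[y0:y1,x0:x1,::-1],None,fx=2.7 if n=='side' else 3.5,fy=2.7 if n=='side' else 3.5,interpolation=cv2.INTER_CUBIC))
    m=((H<12)&(S>120)&(V>110)).astype(np.uint8)
    k,l,st,ce=cv2.connectedComponentsWithStats(m)
    for i in range(1,k):
        if st[i,4]>60:
            q=C[l==i];print(st[i],ce[i].round(1),np.median(q,0).round(3),q.min(0).round(3),q.max(0).round(3),hsv[l==i].mean(0).round())
E
```

```text
scene table z 0.0019265523145640118
[161 210  37  19 444] [182.3 219.7] [ 0.522 -0.447  0.007] [ 0.48  -0.513 -0.002] [1.213 0.296 0.835] [ 10. 178. 184.]
[ 192  225   52   40 1140] [219.7 242.3] [ 0.553 -0.302  0.009] [ 0.492 -0.363 -0.001] [1.213 0.296 0.835] [ 10. 178. 180.]
[242 266  19  15 190] [250.1 272.3] [ 0.639 -0.152  0.041] [ 0.586 -0.194 -0.002] [ 0.66  -0.131  0.045] [  2. 220. 163.]
side table z 0.0014463616148903125
[386 128  29  28 525] [399.8 143.6] [ 0.519 -0.445  0.005] [ 0.249 -0.503 -0.001] [0.553 0.555 0.891] [ 10. 138. 146.]
[ 334  158   57   37 1421] [365.2 175.7] [ 0.549 -0.298  0.008] [ 0.249 -0.349 -0.001] [0.64  0.555 0.891] [ 10. 138. 147.]
[296 188  21  14 164] [307.3 193.7] [ 0.636 -0.153  0.041] [ 0.249 -0.202 -0.001] [0.677 0.555 0.891] [  2. 180. 132.]
```

View pics/scene_crop.png

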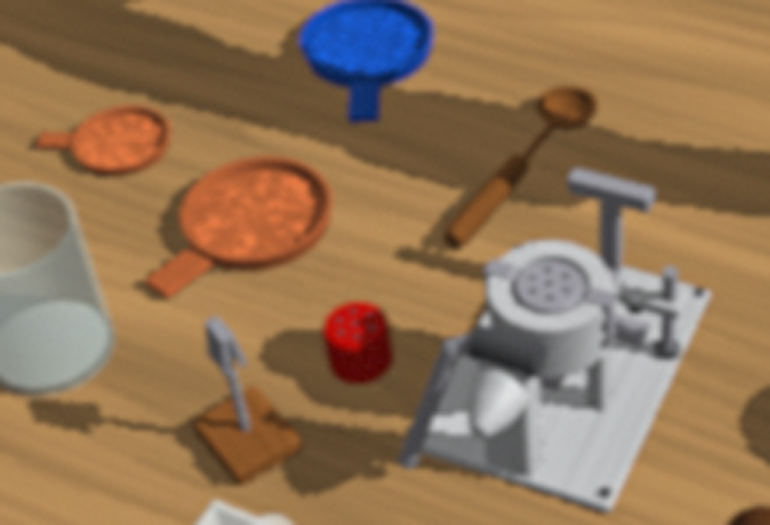

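View pics/side_crop.png

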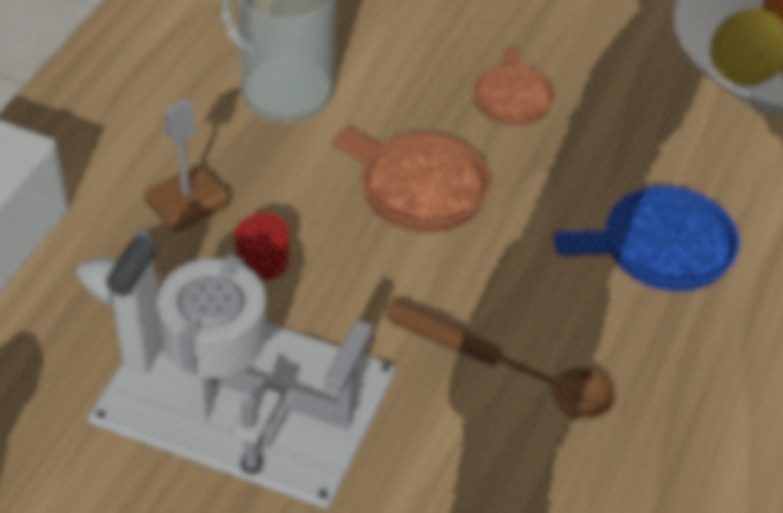

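The crops confirm it: the large terracotta dish (scene 222,240) with its tongue is the rest, and the grey holed insert sits in the press bowl (~307,262). Next, positions.

```bash
python3 - <<'E'
from plant import r
from h import *
CL=[]
for n in ("scene","side"):
    p,d=load(n);cal=r.calibration(n);C=cloud(cal,d)
    reg=(C[...,0]>.4)&(C[...,0]<.8)&(C[...,1]>-.2)&(C[...,1]<.12)
    m=(reg&(C[...,2]>.085)&(C[...,2]<.15)).astype(np.uint8)
    k,l,st,ce=cv2.connectedComponentsWithStats(m)
    for i in range(1,k):
        if st[i,4]>15:
            q=C[l==i];print(n,st[i],ce[i].round(1),np.median(q,0).round(4),q.min(0).round(3),q.max(0).round(3))
    # rim height points: fit circle through outer radius
    g=reg&(abs(C[...,2]-.111)<.006); q=C[g][:,:2]; 
    if len(q):
        (c,rad)=cv2.minEnclosingCircle(q.astype(np.float32)); print('rim',c,rad,len(q))
    # handle top
    # dish
    hsv=cv2.cvtColor(p,cv2.COLOR_RGB2HSV).astype(int);H,S,V=hsv[...,0],hsv[...,1],hsv[...,2]
    mm=(H<14)&(S>100)&(V>90)&(abs(C[...,0]-.55)<.12)&(abs(C[...,1]+.3)<.09)&(C[...,2]<.03)
    q=C[mm]; f=q[abs(q[:,2]-.006)<.004]; rim=q[q[:,2]>.012]
    print('dish floor',f.mean(0),f.min(0),f.max(0));
    hull=cv2.minEnclosingCircle(rim[:,:2].astype(np.float32));print('rim',hull,len(rim))
    # base plate
    b=C[reg&(abs(C[...,2]-.009)<.004)&(S<60)];print('base',cv2.minAreaRect(b[:,:2].astype(np.float32)),np.median(b,0))
    a=p[:,:,::-1].copy()
E
```

```text
scene [313 228  24  13 186] [324.5 234.2] [ 0.5024 -0.0172  0.1018] [ 0.491 -0.049  0.085] [0.509 0.012 0.107]
scene [ 272  249   54   56 1563] [300.7 273.2] [ 0.6368 -0.0085  0.1106] [ 0.566 -0.057  0.085] [0.722 0.03  0.13 ]
scene [340 256   4   5  16] [341.4 257.8] [0.5479 0.0459 0.0895] [0.541 0.042 0.085] [0.551 0.05  0.092]
scene [209 270  12  17 113] [213.4 278.2] [ 0.7323 -0.1784  0.1072] [ 0.721 -0.194  0.085] [ 0.741 -0.169  0.119]
rim (0.6122219562530518, -0.09352175891399384) 0.1536373794078827 1037
dish floor [ 0.54940999 -0.29493872  0.00728025] [ 0.47734422 -0.3611795   0.00202396] [ 0.6461581  -0.23773357  0.00999273]
rim ((0.5659106969833374, -0.30138248205184937), 0.08005248755216599) 312
base ((0.5853991508483887, -0.013774313032627106), (0.20924924314022064, 0.14290203154087067), 2.923060178756714) [0.63013606 0.02359868 0.00936485]
side [271 146  12  17 139] [276.  154.1] [ 0.7256 -0.1781  0.104 ] [ 0.716 -0.194  0.086] [ 0.738 -0.168  0.119]
side [238 194  30  32 534] [255.  211.1] [ 0.6715 -0.0027  0.1106] [ 0.66  -0.048  0.086] [0.719 0.013 0.13 ]
side [ 268  204   40   41 1263] [287.7 224.1] [ 0.602  -0.006   0.1102] [ 0.566 -0.059  0.085] [0.646 0.031 0.116]
side [330 228  17  28 225] [338.2 241.7] [ 0.4952 -0.015   0.1022] [ 0.488 -0.05   0.088] [0.505 0.011 0.106]
side [299 257   5   6  25] [301.  259.2] [0.5457 0.0464 0.088 ] [0.541 0.04  0.085] [0.552 0.05  0.093]
rim (0.6133955717086792, -0.09163729846477509) 0.1531534045934677 1197
dish floor [ 0.54992193 -0.29444582  0.00682247] [ 0.49173148 -0.3601894   0.00201472] [ 0.64353947 -0.23470522  0.00998519]
rim ((0.5658001899719238, -0.29205116629600525), 0.0774431899189949) 339
base ((0.5845476388931274, -0.03537902981042862), (0.20503610372543335, 0.19046181440353394), 2.3320982456207275) [0.564849   0.01474468 0.0089182 ]
```

```bash
python3 - <<'E'
from plant import r
from h import *
for n in ("scene","side"):
    p,d=load(n);cal=r.calibration(n);C=cloud(cal,d)
    z=C[...,2]
    m=(abs(z-.102)<.0045)&(abs(C[...,0]-.5)<.03)&(abs(C[...,1]+.018)<.05)
    q=C[m][:,:2].astype(np.float32); v=cv2.fitLine(q,cv2.DIST_HUBER,0,.01,.01).ravel();print(n,'bar',cv2.minAreaRect(q),q.mean(0),np.degrees(np.arctan2(v[1],v[0])),len(q))
    m=(abs(z-.1105)<.003)&(abs(C[...,0]-.61)<.05)&(abs(C[...,1]+.012)<.055)
    q=C[m][:,:2].astype(np.float32); h=cv2.convexHull(q)[:,0]
    print('rim',cv2.minEnclosingCircle(q),q.mean(0),len(q),q.min(0),q.max(0))
    # project known circle for overlay
    a=cv2.resize(p[:,:,::-1],None,fx=4,fy=4,interpolation=cv2.INTER_CUBIC)
    c=np.array(cv2.minEnclosingCircle(q)[0]); t=np.linspace(0,2*np.pi,100)
    for rad,zz in((.04,.11),(.0255,.11)):
        P=np.c_[c[0]+rad*np.cos(t),c[1]+rad*np.sin(t),0*t+zz];cv2.polylines(a,[np.int32(proj(cal,P)*4)],1,(0,255,0),1)
    hsv=cv2.cvtColor(p,cv2.COLOR_RGB2HSV).astype(int);H,S,V=hsv[...,0],hsv[...,1],hsv[...,2]
    mm=((H<14)&(S>100)&(V>90)&(abs(C[...,0]-.55)<.12)&(abs(C[...,1]+.3)<.09)&(z<.03)&(z>-.01)).astype(np.uint8)
    k,l,st,ce=cv2.connectedComponentsWithStats(mm);i=1+st[1:,4].argmax()
    mm=cv2.morphologyEx((l==i).astype(np.uint8),cv2.MORPH_OPEN,cv2.getStructuringElement(2,(21,21)))
    ct=max(cv2.findContours(mm,0,cv2.CHAIN_APPROX_NONE)[0],key=len);e=cv2.fitEllipse(ct)
    # cast contour to rim height
    W=np.array([ray(cal,*pt[0],.016)[:2] for pt in ct],np.float32)
    print('dish',cv2.fitEllipse(W),cv2.minEnclosingCircle(W)); c2=cv2.minEnclosingCircle(W)[0]
    for rad,zz in((.058,.016),(.049,.006)):
        P=np.c_[c2[0]+rad*np.cos(t),c2[1]+rad*np.sin(t),0*t+zz];cv2.polylines(a,[np.int32(proj(cal,P)*4)],1,(255,255,0),1)
    x0,y0=(180,215) if n=='scene' else (240,140)
    cv2.imwrite(f"pics/{n}_ov.png",a[y0*4:y0*4+480,x0*4:x0*4+720])
E
```

```text
scene bar ((0.4998300075531006, -0.01876308210194111), (0.01681463047862053, 0.05950513854622841), 1.4570262432098389) [ 0.50010294 -0.01745834] 89.16197 131
rim ((0.6069574356079102, -0.013950465247035027), 0.04366317763924599) [ 0.6097147  -0.01282991] 685 [ 0.5661854  -0.05741547] [0.6492745  0.02951454]
dish ((0.5363479256629944, -0.30560484528541565), (0.058780211955308914, 0.08077779412269592), 134.525390625) ((0.5376498699188232, -0.30636370182037354), 0.04178944230079651)
side bar ((0.4969666004180908, -0.01929420977830887), (0.014491940848529339, 0.060918986797332764), 3.556748867034912) [ 0.49619794 -0.01736311] -86.89637 186
rim ((0.6061191558837891, -0.014181843027472496), 0.04497130215167999) [ 0.6059069  -0.01236769] 903 [ 0.56599855 -0.05896907] [0.64607364 0.03059979]
dish ((0.5516606569290161, -0.27975940704345703), (0.07927029579877853, 0.12288343906402588), 28.71812629699707) ((0.5479088425636292, -0.2857039272785187), 0.06145675480365753)
```

View pics/scene_ov.png

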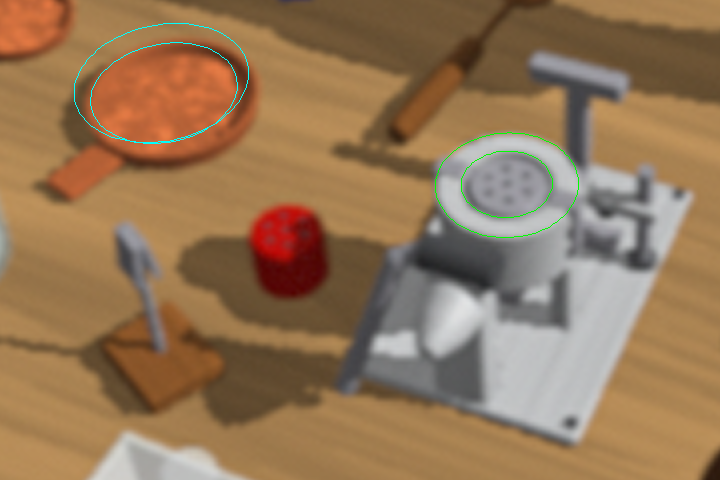

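View pics/side_ov.png

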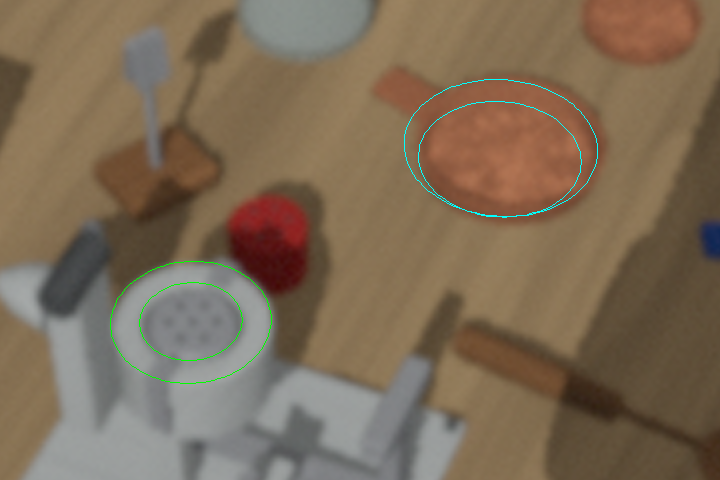

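```bash
python3 - <<'E'
from plant import r
from h import *
from scipy.optimize import least_squares
for n in ("scene","side"):
    p,d=load(n);cal=r.calibration(n);C=cloud(cal,d);z=C[...,2]
    hsv=cv2.cvtColor(p,cv2.COLOR_RGB2HSV).astype(int);H,S,V=hsv[...,0],hsv[...,1],hsv[...,2]
    m=(H<14)&(S>100)&(V>60)&(abs(C[...,0]-.55)<.12)&(abs(C[...,1]+.3)<.085)
    q=C[m&(z>.0125)&(z<.02)][:,:2]
    f=least_squares(lambda x:np.hypot(*(q-x[:2]).T)-x[2],[.55,-.3,.054],loss='soft_l1',f_scale=.003)
    print(n,f.x,len(q),np.percentile(np.hypot(*(q-f.x[:2]).T),[5,50,95]))
    t=np.linspace(0,2*np.pi,100);a=cv2.resize(p[:,:,::-1],None,fx=4,fy=4,interpolation=cv2.INTER_CUBIC)
    for rad,zz in((.058,.016),(.049,.006)):
        P=np.c_[f.x[0]+rad*np.cos(t),f.x[1]+rad*np.sin(t),0*t+zz];cv2.polylines(a,[np.int32(proj(cal,P)*4)],1,(255,255,0),1)
    x0,y0=(180,215) if n=='scene' else (310,140)
    cv2.imwrite(f"pics/{n}_ov2.png",a[y0*4:y0*4+240,x0*4:x0*4+400])
a=np.hstack([cv2.imread(f"pics/{n}_ov2.png") for n in("scene","side")]);cv2.imwrite("pics/ov2.png",a)
E
```

```text
scene [ 0.54881231 -0.29123978  0.05497387] 279 [0.05087897 0.05479745 0.0716135 ]
side [ 0.546204   -0.29107459  0.05489637] 304 [0.05110275 0.05479992 0.0667031 ]
```

View pics/ov2.png

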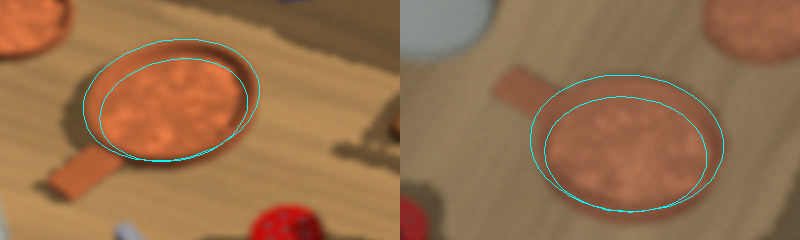

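```bash
cat >> h.py <<'E'
yaw=np.radians(2.6); PX=np.array([np.cos(yaw),np.sin(yaw),0]);PY=np.array([-np.sin(yaw),np.cos(yaw),0])
PC=np.array([.6068,-.0138,0])
def st(r,target=None,jaw=None):
    s=r.get_state();M=R.from_quat(s['eef_rot']).as_matrix()
    print('t',s['clock'].__round__(2),'pos',s['tool_pos'].round(4),'F',s['contact_force'].round(2),'op',round(s['opening']*.0881,4),'q7',s['q'][6].round(2))
    print('tool axes x,y,z:',M.T.round(3).tolist())
    if target is not None: print('delta tool',(M.T@(np.array(target)-s['tool_pos'])).round(4))
    if jaw is not None:
        l=M.T@jaw;a=np.arctan2(l[2],l[1]);a=(a+np.pi/2)%np.pi-np.pi/2;print('roll',a.round(4))
    return s,M
E
python3 - <<'E'
from plant import r
from h import *
H=PC-.11*PX;print(H)
st(r,[H[0],H[1],.2],PX)
st(r,jaw=PY)
E
```

```text
[ 0.49691324 -0.01878993  0.        ]
t 0.1 pos [0.2135 0.5868 0.238 ] F [ 0.08  0.1  -0.17] op 0.0882 q7 -0.22
tool axes x,y,z: [[-0.0, -0.002, -1.0], [0.342, 0.94, -0.002], [0.94, -0.342, 0.0]]
delta tool [ 0.0388 -0.4723  0.4733]
roll 1.1767
t 0.1 pos [0.2135 0.5868 0.238 ] F [ 0.08  0.1  -0.17] op 0.0882 q7 -0.22
tool axes x,y,z: [[-0.0, -0.002, -1.0], [0.342, 0.94, -0.002], [0.94, -0.342, 0.0]]
roll -0.3941
```

Emit:
{"op": "arm_command", "data": {"plan": [[0.05,0,-0.03,0.03,0],[0.05,0,-0.036,0.036,0],[0.05,0,-0.036,0.036,0],[0.05,0,-0.036,0.036,0],[0.05,0,-0.036,0.036,0],[0.05,0,-0.036,0.036,0],[0.05,0,-0.036,0.036,0],[0.05,0,-0.036,0.036,0],[0.05,0,-0.036,0.036,0],[0.05,0,-0.036,0.036,0],[0.05,0,-0.036,0.036,0],[0.05,0,-0.036,0.036,0]]}}

```text
clock: 1.6
tool_pos: [0.4688, 0.0399, 0.2386]
eef_rot: [0.123, 0.696, -0.123, 0.696]
contact_force: [0.4, 0.1, -0.2]
opening: 0.568
```

Emit:
{"op": "arm_command", "data": {"plan": [[0.05,0,-0.03,0.03,0.168],[0.05,0,0,0,0.168],[0.05,0,0,0,0.168],[0.05,0,0,0,0.168],[0.05,0,0,0,0.168],[0.05,0,0,0,0.168],[0.05,0,0,0,0.168],[0.05,0,0,0,0]]}}

```text
clock: 2.6
tool_pos: [0.4861, 0.0031, 0.2385]
eef_rot: [0.488, 0.512, -0.488, 0.512]
contact_force: [-0.1, -0.4, -1.5]
opening: 0.567
```

```bash
python3 - <<'E'
from plant import r
from h import *
H=PC-.11*PX
s,M=st(r,[H[0],H[1],.2],PX);print(s['q'].round(2))
p,d=r.snapshot("wrist");cv2.imwrite("pics/w1.png",p[:,:,::-1])
np.savez("pics/wrist1.npz",p=p,d=d,pos=s['tool_pos'],M=M)
E
```

```text
t 2.6 pos [0.4861 0.0031 0.2385] F [-0.11 -0.43 -1.46] op 0.0499 q7 0.01
tool axes x,y,z: [[-0.001, -0.0, -1.0], [0.999, 0.048, -0.001], [0.048, -0.999, 0.0]]
delta tool [0.0385 0.0098 0.0224]
roll 0.0027
[-0.15  0.51  0.08  1.98 -0.06  0.65  0.01]
```

View pics/w1.png

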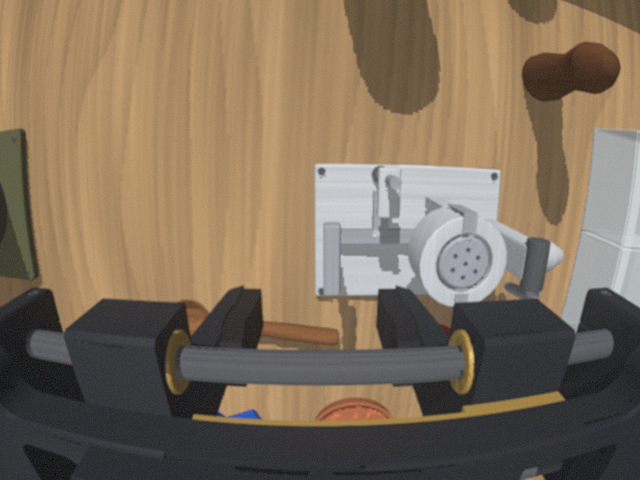

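The wrist view shows the T bar at about (331,258), the insert top at about (465,263), and the jaws square to the bar. I'll cross-check those by ray casting.

```bash
cat >> h.py <<'E'
def wray(cal,pos,M,u,v,z):
    x=(u-cal['cx']);y=(v-cal['cy']);rr=np.hypot(x,y);th=rr/cal['fx']
    k=np.array([np.sin(th)*x/rr,np.sin(th)*y/rr,np.cos(th)]);T=cal['mount']
    o=pos+M@T[:3,3];k=M@(T[:3,:3]@k);return o+k*(z-o[2])/k[2]
E
python3 - <<'E'
from plant import r
from h import *
z=np.load("pics/wrist1.npz");cal=r.calibration("wrist")
for nm,u,v,h in(("bar",331,258,.102),("bar a",331,223,.102),("bar b",331,294,.102),("insert",465,263,.11),("corner",321,171,.008),("corner",495,176,.008),("cornerb",320,293,.008)): print(nm,wray(cal,z['pos'],z['M'],u,v,h).round(4))
print('expected bar',PC-.11*PX)
E
```

```text
bar [ 0.4963 -0.017   0.102 ]
bar a [0.4946 0.0116 0.102 ]
bar b [ 0.4981 -0.0484  0.102 ]
insert [ 0.6071 -0.014   0.11  ]
corner [0.4856 0.0446 0.008 ]
corner [0.6758 0.0544 0.008 ]
cornerb [ 0.491  -0.0881  0.008 ]
expected bar [ 0.49691324 -0.01878993  0.        ]
```

Emit:
{"op": "arm_command", "data": {"plan": [[0.05,0.0,0.01,0.0215,0],[0.05,0.03,0,0,0],[0.05,0.04,0,0,0],[0.05,0.03,0,0,0],[0.05,0.02,0,0,0],[0.05,0,0,0,0]]}}

```text
clock: 3.4
tool_pos: [0.4963, -0.0179, 0.1175]
eef_rot: [0.487, 0.513, -0.488, 0.511]
contact_force: [0.8, 0.5, -0.1]
opening: 0.563
```

```bash
python3 - <<'E'
from plant import r
from h import *
H=PC-.11*PX
s,M=st(r,[.4966,-.0185,.076],PX)
p,d=r.snapshot("wrist");cv2.imwrite("pics/w2.png",p[:,:,::-1])
E
```

```text
t 3.4 pos [ 0.4963 -0.0179  0.1175] F [ 0.8   0.46 -0.15] op 0.0496 q7 0.07
tool axes x,y,z: [[-0.003, 0.001, -1.0], [0.999, 0.048, -0.003], [0.048, -0.999, -0.001]]
delta tool [0.0415 0.0004 0.0006]
roll 0.0028
```

View pics/w2.png

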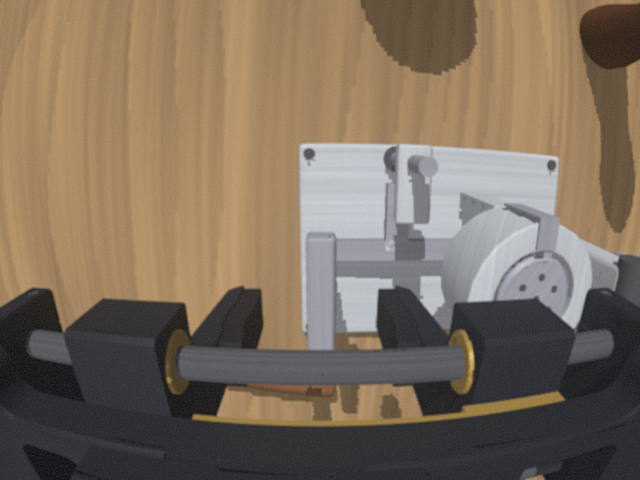

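The bar (x≈321) is centred between the fingers (262 and 378). I'll descend, then close.

Emit:
{"op": "arm_command", "data": {"plan": [[0.05,0.02,0,0,0],[0.05,0.015,0,0,0],[0.05,0.006,0,0,0],[0.05,0,0,0,0],[0.05,0,0,0,0]]}}

```text
clock: 4.08
tool_pos: [0.4976, -0.018, 0.0782]
eef_rot: [0.489, 0.511, -0.488, 0.512]
contact_force: [-0.2, -0.1, -0.3]
opening: 0.57
```

Emit:
{"op": "arm_command", "data": {"plan": [[0.03,0,0,0,0],[0.02,0,0,0,0],[0.012,0,0,0,0],[0.005,0,0,0,0],[0.005,0,0,0,0],[0.005,0,0,0,0],[0.005,0,0,0,0]], "force": 50}}

```text
clock: 4.95
tool_pos: [0.4971, -0.018, 0.0777]
eef_rot: [0.488, 0.511, -0.488, 0.511]
contact_force: [-0.4, -0.2, 2.2]
opening: 0.148
```

```bash
python3 - <<'E'
from plant import r
from h import *
s,M=st(r,[.4966,-.0185,.076],PX)
E
```

```text
t 4.95 pos [ 0.4971 -0.018   0.0777] F [-0.38 -0.15  2.23] op 0.0131 q7 0.07
tool axes x,y,z: [[-0.0, 0.0, -1.0], [0.999, 0.046, -0.0], [0.046, -0.999, -0.0]]
delta tool [ 0.0017 -0.0005  0.0005]
roll 0.0007
```

Emit:
{"op": "arm_command", "data": {"plan": [[0.005,-0.002,0,0,0],[0.005,-0.001,0,0,0],[0.005,0,0,0,0]]}}

```text
clock: 5.32
tool_pos: [0.4971, -0.018, 0.0806]
eef_rot: [0.488, 0.512, -0.488, 0.511]
contact_force: [-0.8, -0.3, -2.9]
opening: 0.151
```

Emit:
{"op": "arm_command", "data": {"plan": [[0.005,-0.002,0,0,0],[0.005,-0.002,0,0,0],[0.005,0,0,0,0]]}}

```text
clock: 5.7
tool_pos: [0.4971, -0.018, 0.0845]
eef_rot: [0.488, 0.512, -0.488, 0.511]
contact_force: [-0.2, -0.2, -7.7]
opening: 0.147
```

Emit:
{"op": "arm_command", "data": {"plan": [[0.005,-0.002,0,0,0],[0.005,-0.002,0,0,0],[0.005,0,0,0,0]]}}

```text
clock: 6.08
tool_pos: [0.4971, -0.018, 0.0889]
eef_rot: [0.488, 0.511, -0.488, 0.511]
contact_force: [-0.8, 0.8, -7.4]
opening: 0.148
```

Emit:
{"op": "arm_command", "data": {"plan": [[0.005,-0.002,0,0,0],[0.005,-0.001,0,0,0],[0.005,0,0,0,0]]}}

```text
clock: 6.45
tool_pos: [0.4971, -0.018, 0.0918]
eef_rot: [0.488, 0.511, -0.488, 0.511]
contact_force: [-1.1, -0.5, -7.4]
opening: 0.15
```

The baseline is about -7.5 N (weight plus drag) at roughly 14 mm of lift. From here I'll go in small steps.

Emit:
{"op": "arm_command", "data": {"plan": [[0.005,-0.001,0,0,0],[0.005,-0.0005,0,0,0],[0.005,0,0,0,0]]}}

```text
clock: 6.82
tool_pos: [0.4971, -0.018, 0.0932]
eef_rot: [0.488, 0.511, -0.488, 0.511]
contact_force: [-0.9, -0.4, -8.5]
opening: 0.152
```

Emit:
{"op": "arm_command", "data": {"plan": [[0.005,-0.001,0,0,0],[0.005,0,0,0,0]]}}

```text
clock: 7.08
tool_pos: [0.4971, -0.018, 0.0943]
eef_rot: [0.488, 0.511, -0.488, 0.511]
contact_force: [-1.1, 0.4, -9.3]
opening: 0.15
```

Emit:
{"op": "arm_command", "data": {"plan": [[0.005,-0.001,0,0,0],[0.005,0,0,0,0]]}}

```text
clock: 7.32
tool_pos: [0.4971, -0.018, 0.0953]
eef_rot: [0.488, 0.511, -0.488, 0.511]
contact_force: [-1.7, -0.9, -7.9]
opening: 0.154
```

```bash
python3 - <<'E'
from plant import r
from h import *
st(r)
E
```

```text
t 7.33 pos [ 0.4971 -0.018   0.0953] F [-1.7  -0.87 -7.87] op 0.0135 q7 0.07
tool axes x,y,z: [[-0.0, 0.0, -1.0], [0.999, 0.046, -0.0], [0.046, -0.999, -0.0]]
```

Not at the stop yet.

Emit:
{"op": "arm_command", "data": {"plan": [[0.005,-0.001,0,0,0],[0.005,0,0,0,0]]}}

```text
clock: 7.58
tool_pos: [0.4971, -0.018, 0.0963]
eef_rot: [0.488, 0.511, -0.488, 0.511]
contact_force: [-1.2, 0.7, -8.8]
opening: 0.148
```

Emit:
{"op": "arm_command", "data": {"plan": [[0.005,-0.001,0,0,0],[0.005,0,0,0,0]]}}

```text
clock: 7.82
tool_pos: [0.4971, -0.018, 0.0972]
eef_rot: [0.488, 0.511, -0.488, 0.511]
contact_force: [-1.7, 0.6, -7.2]
opening: 0.156
```

Emit:
{"op": "arm_command", "data": {"plan": [[0.005,-0.001,0,0,0],[0.005,0,0,0,0]]}}

```text
clock: 8.07
tool_pos: [0.4971, -0.018, 0.0983]
eef_rot: [0.488, 0.511, -0.488, 0.511]
contact_force: [-2.2, -1.4, -8.4]
opening: 0.155
```

Emit:
{"op": "arm_command", "data": {"plan": [[0.005,-0.001,0,0,0],[0.005,0,0,0,0]]}}

```text
clock: 8.32
tool_pos: [0.4971, -0.018, 0.0992]
eef_rot: [0.488, 0.511, -0.488, 0.511]
contact_force: [-1.7, 0.3, -9.6]
opening: 0.15
```

Emit:
{"op": "arm_command", "data": {"plan": [[0.005,-0.001,0,0,0],[0.005,0,0,0,0]]}}

```text
clock: 8.57
tool_pos: [0.4971, -0.018, 0.1]
eef_rot: [0.488, 0.512, -0.488, 0.511]
contact_force: [-2.4, 0.4, -12.1]
opening: 0.148
```

Emit:
{"op": "arm_command", "data": {"plan": [[0.005,-0.001,0,0,0],[0.005,0,0,0,0]]}}

```text
clock: 8.82
tool_pos: [0.4971, -0.0179, 0.1009]
eef_rot: [0.488, 0.512, -0.488, 0.511]
contact_force: [-1.9, 0.6, -16.2]
opening: 0.151
```

Contact found: the force rises about 4 N per mm from z≈0.099. It's now about 8 N on the stop, so I'll add a touch and hold.

Emit:
{"op": "arm_command", "data": {"plan": [[0.005,-0.0004,0,0,0],[0.005,0,0,0,0],[0.005,0,0,0,0],[0.005,0,0,0,0]]}}

```text
clock: 9.32
tool_pos: [0.4971, -0.018, 0.1015]
eef_rot: [0.488, 0.512, -0.488, 0.511]
contact_force: [-0.9, 0.2, -19.9]
opening: 0.151
```

Emit:
{"op": "arm_command", "data": {"plan": [[0.005,0,0,0,0],[0.005,0,0,0,0],[0.005,0,0,0,0]]}}

```text
clock: 9.7
tool_pos: [0.4971, -0.018, 0.1016]
eef_rot: [0.488, 0.511, -0.488, 0.511]
contact_force: [-1.0, 0.0, -19.8]
opening: 0.148
```

Held for about 0.9 s at roughly 11–12 N on the stop (not forced). Now I'll let the handle back down to TCP z≈0.078.

Emit:
{"op": "arm_command", "data": {"plan": [[0.005,0.004,0,0,0],[0.005,0.005,0,0,0],[0.005,0.005,0,0,0],[0.005,0.005,0,0,0],[0.005,0.003,0,0,0],[0.005,0.001,0,0,0],[0.005,0,0,0,0],[0.005,0,0,0,0]]}}

```text
clock: 10.7
tool_pos: [0.4971, -0.018, 0.0786]
eef_rot: [0.488, 0.511, -0.488, 0.511]
contact_force: [-5.2, 0.3, -2.4]
opening: 0.147
```

Emit:
{"op": "arm_command", "data": {"plan": [[0.02,0,0,0,0],[0.04,0,0,0,0],[0.05,0,0,0,0],[0.05,0,0,0,0],[0.05,-0.02,0,0,0],[0.05,-0.04,0,0,0],[0.05,-0.05,0,0,0],[0.05,-0.05,0,0,0],[0.05,0,0,0,0]]}}

```text
clock: 11.82
tool_pos: [0.4999, -0.0181, 0.2421]
eef_rot: [0.491, 0.509, -0.486, 0.513]
contact_force: [0.2, -0.2, 0.5]
opening: 0.566
```

```bash
python3 - <<'E'
from plant import r
from h import *
s,M=st(r,[PC[0],PC[1],.2],PY)
p,d=r.snapshot("wrist");cv2.imwrite("pics/w3.png",p[:,:,::-1]);np.savez("pics/wrist3.npz",p=p,d=d,pos=s['tool_pos'],M=M)
p,d=r.snapshot("side");np.savez("pics/side3.npz",p=p,d=d);C=cloud(r.calibration("side"),d)
cv2.imwrite("pics/s3.png",cv2.resize(p[150:310,200:400,::-1],None,fx=3,fy=3,interpolation=cv2.INTER_CUBIC))
m=(np.hypot(C[...,0]-PC[0],C[...,1]-PC[1])<.015)&(C[...,2]<.16);print(np.median(C[m],0),m.sum())
E
```

```text
t 11.82 pos [ 0.4999 -0.0181  0.2421] F [ 0.22 -0.19  0.52] op 0.0499 q7 0.06
tool axes x,y,z: [[0.009, 0.0, -1.0], [0.999, 0.046, 0.009], [0.046, -0.999, 0.0]]
delta tool [0.043  0.1066 0.0006]
roll -1.5705
[ 0.6042827  -0.01101227  0.12976833] 185
```

View pics/w3.png

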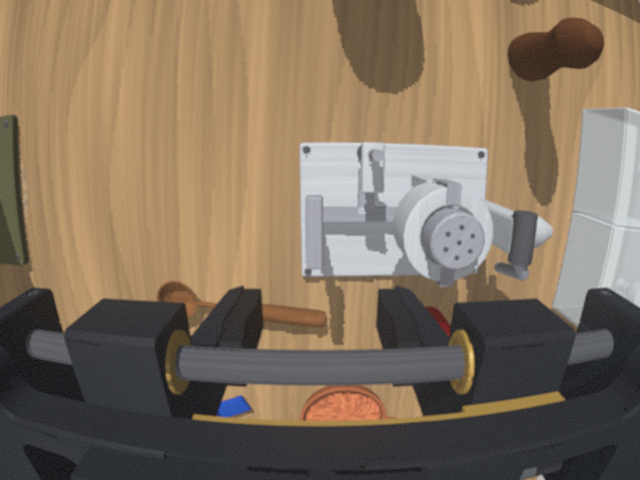

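View pics/s3.png

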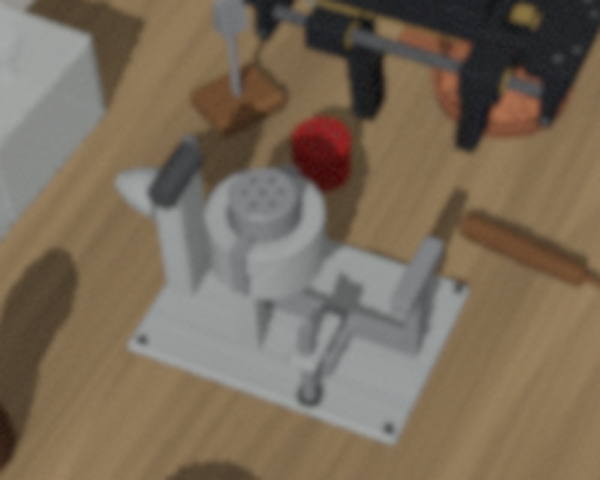

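The insert stands about 19.5 mm proud (top z≈0.1295), and the handle is down again at x≈315. I'll move over the insert and roll the jaws to the press's y, clear of the column.

Emit:
{"op": "arm_command", "data": {"plan": [[0.07,0,0.03,0,-0.003],[0.07,0,0.04,0,0],[0.07,0,0.0365,0.0005,0],[0.07,0,0,0,-0.174],[0.07,0,0,0,-0.174],[0.07,0,0,0,-0.174],[0.07,0,0,0,-0.174],[0.07,0,0,0,-0.174],[0.07,0,0,0,-0.174],[0.07,0,0,0,-0.174],[0.07,0,0,0,-0.174],[0.07,0,0,0,-0.174]]}}

```text
clock: 13.42
tool_pos: [0.6025, -0.0133, 0.2363]
eef_rot: [-0.018, 0.708, 0.018, 0.706]
contact_force: [-0.2, -0.1, -0.1]
opening: 0.793
```

Emit:
{"op": "arm_command", "data": {"plan": [[0.07,0.03,0,0,0],[0.07,0.02,0,0,0],[0.07,0,0,0,0],[0.07,0,0,0,0]]}}

```text
clock: 13.92
tool_pos: [0.6036, -0.0132, 0.1883]
eef_rot: [-0.015, 0.707, 0.016, 0.707]
contact_force: [-0.7, 0.6, 0.1]
opening: 0.792
```

```bash
python3 - <<'E'
from plant import r
from h import *
z=np.load("pics/wrist3.npz");cal=r.calibration("wrist");print(wray(cal,z['pos'],z['M'],456,239,.1295),PC)
s,M=st(r,[PC[0],PC[1],.1125],PY);print(s['q'].round(2))
p,d=r.snapshot("wrist");cv2.imwrite("pics/w4.png",p[:,:,::-1]);np.savez("pics/wrist4.npz",p=p,d=d,pos=s['tool_pos'],M=M)
E
```

```text
[ 0.60566502 -0.01265758  0.1295    ] [ 0.6068 -0.0138  0.    ]
t 13.93 pos [ 0.6036 -0.0132  0.1883] F [-0.72  0.62  0.07] op 0.0698 q7 1.25
tool axes x,y,z: [[-0.001, 0.001, -1.0], [-0.044, 0.999, 0.001], [0.999, 0.044, -0.001]]
delta tool [ 0.0758 -0.0008  0.0032]
roll -0.001
[ 0.14  0.74 -0.35  1.68  0.33  0.79  1.25]
```

View pics/w4.png

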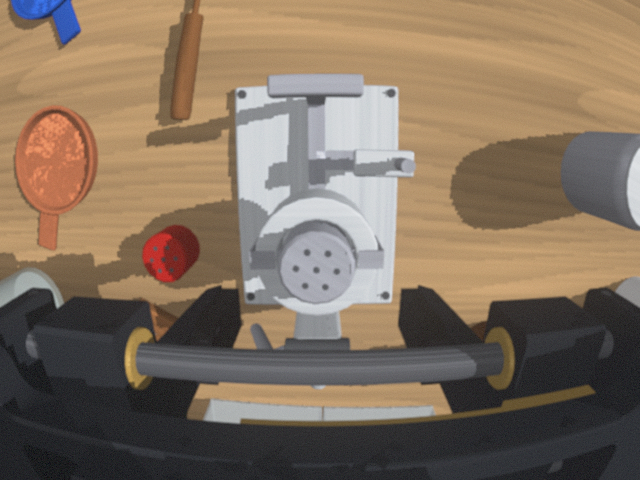

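The insert (317,268) is centred between the fingers. I'll descend.

Emit:
{"op": "arm_command", "data": {"plan": [[0.07,0.02,-0.0005,0.0027,0],[0.07,0.03,0,0,0],[0.07,0.015,0,0,0],[0.07,0.005,0,0,0],[0.07,0,0,0,0],[0.07,0,0,0,0]]}}

```text
clock: 14.72
tool_pos: [0.6071, -0.0137, 0.1194]
eef_rot: [-0.016, 0.706, 0.016, 0.708]
contact_force: [-0.2, -0.6, 0.0]
opening: 0.801
```

```bash
python3 - <<'E'
from plant import r
from h import *
s,M=st(r,[PC[0],PC[1],.1125],PY)
E
```

```text
t 14.72 pos [ 0.6071 -0.0137  0.1194] F [-0.23 -0.64  0.04] op 0.0705 q7 1.21
tool axes x,y,z: [[0.002, 0.0, -1.0], [-0.044, 0.999, 0.0], [0.999, 0.044, 0.002]]
delta tool [ 0.0069 -0.0001 -0.0003]
roll -0.0012
```

Emit:
{"op": "arm_command", "data": {"plan": [[0.07,0.0055,0,0,0],[0.07,0,0,0,0],[0.055,0,0,0,0],[0.046,0,0,0,0],[0.035,0,0,0,0],[0.035,0,0,0,0],[0.035,0,0,0,0],[0.035,0,0,0,0]], "force": 40}}

```text
clock: 15.72
tool_pos: [0.6065, -0.0143, 0.1132]
eef_rot: [-0.016, 0.707, 0.015, 0.707]
contact_force: [0.1, -2.1, 1.2]
opening: 0.508
```

Emit:
{"op": "arm_command", "data": {"plan": [[0.035,-0.005,0,0,0],[0.035,-0.008,0,0,0],[0.035,-0.01,0,0,0],[0.035,-0.01,0,0,0],[0.035,0,0,0,0]]}}

```text
clock: 16.35
tool_pos: [0.6076, -0.0125, 0.1479]
eef_rot: [-0.015, 0.706, 0.016, 0.708]
contact_force: [0.2, 0.4, -1.2]
opening: 0.509
```

```bash
python3 - <<'E'
from plant import r
from h import *
s,M=st(r)
p,d=r.snapshot("wrist");cv2.imwrite("pics/w5.png",p[:,:,::-1])
E
```

```text
t 16.35 pos [ 0.6076 -0.0125  0.1479] F [ 0.21  0.44 -1.16] op 0.0449 q7 1.23
tool axes x,y,z: [[0.004, 0.002, -1.0], [-0.045, 0.999, 0.001], [0.999, 0.045, 0.004]]
```

View pics/w5.png

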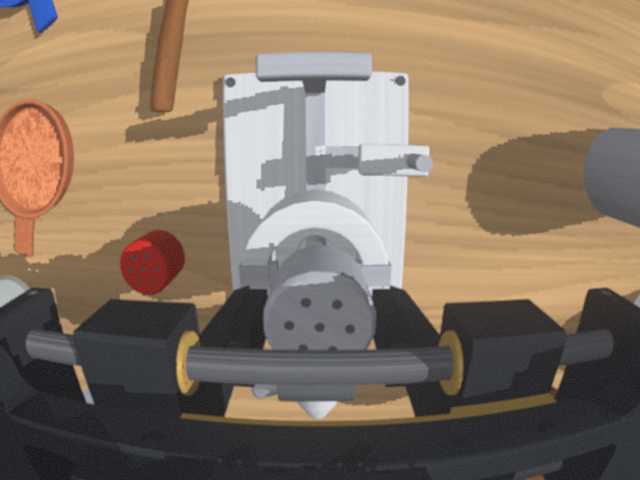

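The insert is gripped and clear of the rim. Before moving on, I'll check the jug's clearance to the gripper body at the placing pose.

```bash
python3 - <<'E'
from plant import r
from h import *
for n in("scene","side"):
    p,d=load(n);C=cloud(r.calibration(n),d)
    m=(C[...,2]>.05)&(C[...,2]<.135)&(C[...,0]>.42)&(C[...,0]<.85)&(C[...,1]<-.2)&(C[...,1]>-.6)
    q=C[m];print(n,len(q),np.percentile(q,[1,50,99],0).round(3).tolist())
s,M=st(r,[.547,-.291,.19])
E
```

```text
scene 3589 [[0.627, -0.594, 0.051], [0.719, -0.398, 0.093], [0.791, -0.311, 0.134]]
side 3131 [[0.621, -0.591, 0.051], [0.708, -0.401, 0.093], [0.786, -0.311, 0.133]]
t 16.4 pos [ 0.6071 -0.0129  0.1472] F [ 0.4   0.76 -1.26] op 0.0449 q7 1.23
tool axes x,y,z: [[0.002, 0.001, -1.0], [-0.045, 0.999, 0.001], [0.999, 0.045, 0.002]]
delta tool [-0.0433 -0.2751 -0.0724]
```

Emit:
{"op": "arm_command", "data": {"plan": [[0.035,-0.022,0,0,0],[0.035,-0.022,0,0,0],[0.035,0,-0.02,-0.005,0],[0.035,0,-0.036,-0.01,0],[0.035,0,-0.036,-0.01,0],[0.035,0,-0.036,-0.01,0],[0.035,0,-0.036,-0.01,0],[0.035,0,-0.036,-0.01,0],[0.035,0,-0.036,-0.01,0],[0.035,0,-0.025,-0.005,0],[0.035,0,-0.01,-0.002,0],[0.035,0,0,0,0]]}}

```text
clock: 17.9
tool_pos: [0.5456, -0.2883, 0.1893]
eef_rot: [-0.015, 0.707, 0.015, 0.707]
contact_force: [0.7, 1.0, -0.7]
opening: 0.507
```

```bash
python3 - <<'E'
from plant import r
from h import *
s,M=st(r,[.547,-.291,.19]);print(s['q'].round(2))
p,d=r.snapshot("wrist");cv2.imwrite("pics/w6.png",p[:,:,::-1])
E
```

```text
t 17.9 pos [ 0.5456 -0.2883  0.1893] F [ 0.71  1.02 -0.67] op 0.0447 q7 1.69
tool axes x,y,z: [[-0.001, 0.001, -1.0], [-0.043, 0.999, 0.001], [0.999, 0.043, -0.001]]
delta tool [-0.0007 -0.0028  0.0013]
[ 0.63  0.76 -0.4   1.63  0.37  0.83  1.69]
```

View pics/w6.png

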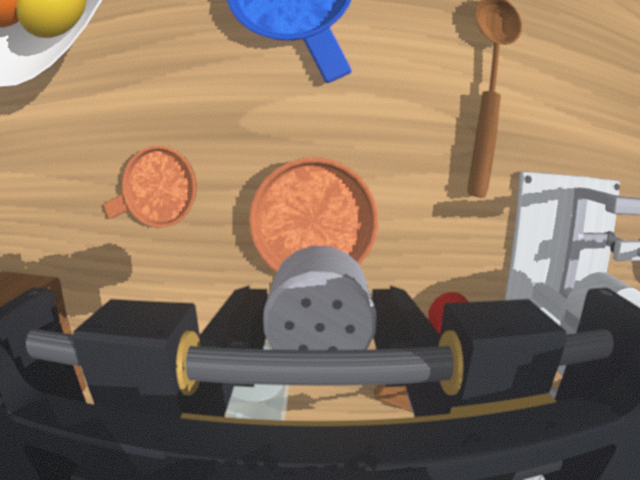

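The dish is below, at (313,215), aligned with the held insert. I'll lower it.

Emit:
{"op": "arm_command", "data": {"plan": [[0.035,0.03,-0.0025,0.0013,0],[0.035,0.04,0,0,0],[0.035,0.04,0,0,0],[0.035,0.02,0,0,0],[0.035,0,0,0,0],[0.035,0,0,0,0]]}}

```text
clock: 18.7
tool_pos: [0.5491, -0.29, 0.0615]
eef_rot: [-0.016, 0.706, 0.016, 0.708]
contact_force: [0.3, 0.3, -1.7]
opening: 0.508
```

```bash
python3 - <<'E'
from plant import r
from h import *
s,M=st(r,[.547,-.291,.030])
E
```

```text
t 18.7 pos [ 0.5491 -0.29    0.0615] F [ 0.3   0.28 -1.67] op 0.0448 q7 1.62
tool axes x,y,z: [[0.002, -0.001, -1.0], [-0.045, 0.999, -0.001], [0.999, 0.045, 0.002]]
delta tool [ 0.0315 -0.0009 -0.0023]
```

Emit:
{"op": "arm_command", "data": {"plan": [[0.035,0.015,-0.001,-0.002,0],[0.035,0.01,0,0,0],[0.035,0.002,0,0,0],[0.035,0,0,0,0],[0.035,0,0,0,0]]}}

```text
clock: 19.32
tool_pos: [0.5462, -0.2912, 0.0333]
eef_rot: [-0.016, 0.707, 0.016, 0.707]
contact_force: [0.5, -0.0, -0.4]
opening: 0.504
```

Emit:
{"op": "arm_command", "data": {"plan": [[0.035,0.001,0,0,0],[0.035,0.001,0,0,0],[0.035,0,0,0,0]]}}

```text
clock: 19.7
tool_pos: [0.5459, -0.2912, 0.031]
eef_rot: [-0.016, 0.707, 0.016, 0.707]
contact_force: [-0.2, 0.5, -1.6]
opening: 0.51
```

Emit:
{"op": "arm_command", "data": {"plan": [[0.035,0.001,0,0,0],[0.035,0,0,0,0]]}}

```text
clock: 19.95
tool_pos: [0.5459, -0.2912, 0.03]
eef_rot: [-0.016, 0.707, 0.016, 0.707]
contact_force: [-0.9, 0.0, -1.9]
opening: 0.508
```

Emit:
{"op": "arm_command", "data": {"plan": [[0.035,0.001,0,0,0],[0.035,0,0,0,0]]}}

```text
clock: 20.2
tool_pos: [0.546, -0.2912, 0.0297]
eef_rot: [-0.016, 0.707, 0.016, 0.707]
contact_force: [-1.7, 0.1, 4.3]
opening: 0.51
```

Touchdown at z≈0.0297, as predicted. I'll release.

Emit:
{"op": "arm_command", "data": {"plan": [[0.048,0,0,0,0],[0.055,0,0,0,0],[0.07,0,0,0,0],[0.07,0,0,0,0],[0.07,-0.01,0,0,0],[0.07,-0.03,0,0,0],[0.07,-0.05,0,0,0],[0.07,-0.05,0,0,0],[0.07,-0.05,0,0,0],[0.07,0,0,0,0]]}}

```text
clock: 21.45
tool_pos: [0.5486, -0.292, 0.2241]
eef_rot: [-0.017, 0.704, 0.014, 0.71]
contact_force: [0.9, -0.6, 0.2]
opening: 0.791
```

Emit:
{"op": "arm_command", "data": {"plan": [[0.07,0,0,-0.03,0],[0.07,0,0,-0.04,0],[0.07,0,0,-0.03,0],[0.07,0,0,0,0],[0.07,0,0,0,0]]}}

```text
clock: 22.08
tool_pos: [0.4471, -0.2954, 0.219]
eef_rot: [-0.016, 0.707, 0.016, 0.707]
contact_force: [-0.5, 0.3, -1.1]
opening: 0.795
```

```bash
python3 - <<'E'
from plant import r
from h import *
s,M=st(r)
o=[]
for n in("scene","side"):
    p,d=r.snapshot(n);np.savez(f"pics/{n}7.npz",p=p,d=d);C=cloud(r.calibration(n),d)
    p0,d0=load(n);C0=cloud(r.calibration(n),d0)
    x0,y0=(150,180) if n=='scene' else (220,120)
    o.append(cv2.resize(p[y0:y0+160,x0:x0+210,::-1],None,fx=1.9*1,fy=1.9,interpolation=cv2.INTER_CUBIC))
    m=(abs(C[...,0]-.547)<.035)&(abs(C[...,1]+.291)<.035)&(C[...,2]>.041)&(C[...,2]<.06);q=C[m];print(n,'insert top',q.mean(0),q.min(0),q.max(0),len(q),cv2.minEnclosingCircle(q[:,:2].astype(np.float32)))
    m=(abs(C[...,2]-.102)<.0045)&(abs(C[...,0]-.5)<.03)&(abs(C[...,1]+.018)<.05);print('bar',C[m].mean(0))
cv2.imwrite("pics/fin.png",np.hstack(o))
p,d=r.snapshot("wrist");cv2.imwrite("pics/w7.png",p[:,:,::-1])
E
```

```text
t 22.07 pos [ 0.4471 -0.2954  0.219 ] F [-0.49  0.25 -1.15] op 0.0701 q7 1.75
tool axes x,y,z: [[0.001, 0.0, -1.0], [-0.045, 0.999, 0.0], [0.999, 0.045, 0.001]]
scene insert top [ 0.55024457 -0.28679984  0.04698016] [ 0.52550644 -0.31115563  0.04137716] [ 0.57106353 -0.26526764  0.05189884] 185 ((0.5493835210800171, -0.2888277471065521), 0.02426040545105934)
bar [ 0.50015799 -0.01801899  0.10213953]
side insert top [ 0.54563381 -0.28680064  0.04656481] [ 0.5231794  -0.31338576  0.04105689] [ 0.56866379 -0.2655434   0.05165239] 226 ((0.546035647392273, -0.289090633392334), 0.024401796981692314)
bar [ 0.49616799 -0.01709155  0.10249855]
```

View pics/fin.png

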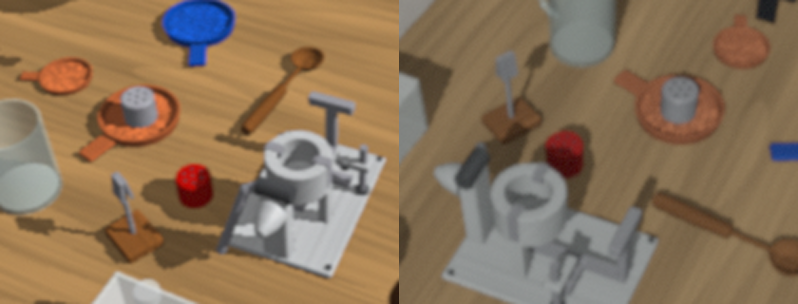

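View pics/w7.png

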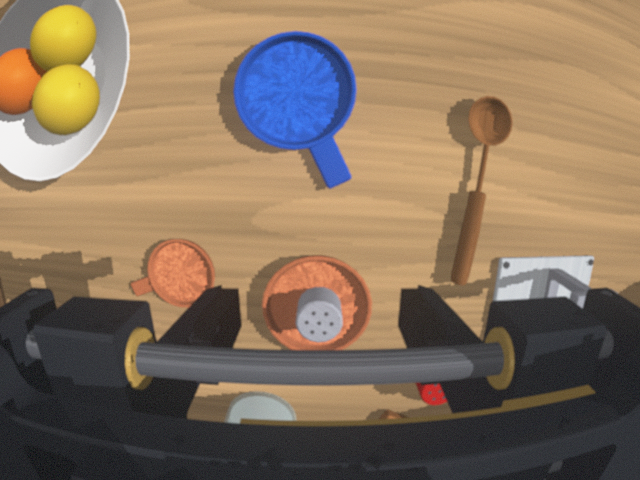

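The insert stands upright in the middle of the larger terracotta dish (wrist view 318,315; top z≈0.047). The pocket is empty, the handle is down at its starting height, and the other objects look unmoved. I'll hand the job in.

```bash
python3 - <<'E'
from plant import r
print(r.finish_job())
E
```

```text
the job is handed in; nothing more can be done
None
```

The insert is out of the press and standing upright in the bowl of the larger terracotta spoon rest. I handed the job in at about 22 s of the 64 s allowed.

- **Knockout:** I drew the handle straight up and felt the stop after about 21.5 mm of lift. I held it there for about 0.9 s at roughly 8 to 12 N on the stop, then lowered it and let go. The force on the stop is an estimate: total pull minus about 8 N of weight and drag.
- **Insert:** It stood about 19.5 mm proud. I gripped it by its sides just above the rim, lifted it clear, set it down at light contact (about 4 to 6 N), released it and backed the arm away.
- **Last checks:**
  - The insert's top is at about 47 mm, against the expected 46 mm, and within about 3 mm of the dish centre.
  - The pocket is empty.
  - The handle bar is back at its starting height.
  - In the last pictures the red decoy, small dish, blue dish, jug, clip stand and spoon look unmoved. I judged these by eye.
  - The tin, mill and mug were outside those pictures, but the arm felt no unexpected contact.

No check failed. The scene and side views disagree by about 4 mm in x on the handle and the insert.

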